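# Index the fittings carousel and hold it

## Task

Push the carriage of the fittings carousel along its slide, away from the push-plate end, until the spring ball clicks into the notch and the carriage sits fully home. Then turn the turntable until the pot with the tall bent tube faces front, squarely in line with the fixed pointer, and hold the turntable still there: finish while still holding it with the gripper, without letting go. Leave the loose parts lying around it where they are.

Things in the scene. Friction and masses are not known exactly. Their poses are not given: they have to be found in the camera images.
- carriage (a joint): travel of the carriage along the slide, m. It grows towards the slide base's +y (away from the push plate). It starts somewhere from 0 to 0.03; at 0.100 the spring ball drops into the notch (fully home); a hard stop is at 0.103. About 2 N of friction, in all 8 to 11 N to force it over the ball (between 0.082 and 0.091); once in the notch it stays home against a pull of about 8 N.
- slide_base: fixed flat steel plate 200 (x) by 480 (y) by 8 mm with two rails along its y. Origin on the bench under where the turntable's axis stands when the carriage is home; the plate reaches from y = -310 to +170 mm. Its y axis is the way the carriage is pushed, its -x axis is the front, roughly towards the robot. The carriage and its parts keep these axes. A low housing with the spring ball (34 mm high) stands at x = 44 to 84 mm, y = -162 to -128 mm.
- push_plate (a point): centre of the rear (-y) face of the carriage's upright aluminium push plate, 15 mm below its top edge: push here towards the slide base's +y. The plate is 60 (along x) by 10 (along y) mm and reaches up to 125 mm above the bench; it stands 165 mm from the turntable axis, 40 mm clear of the disc's rim.
- turn_bar (a point): on the turntable's axis, 148 mm above the bench: the point to grip on the dark T-bar on top of the central column. The bar is 64 mm long, 14 mm wide, from 130 to 160 mm above the bench; its length lies along the line from the axis to the tube pot. Column under it: 12 mm diameter. The pots lie 57 to 120 mm from the axis.
- turntable: free-running steel disc 250 mm in diameter with six brown pots fixed on it (65 mm diameter, rims 105 mm above the bench, centres 88 mm from the axis, 60 degrees apart). It turns endlessly either way about a vertical axis with light friction (about 0.06 N m) and stays where it is left. Origin on the axis at bench height; its own -x axis points from the axis to the tube pot. It may start at any angle at least 40 degrees from the front.
- tube_pot (a point): centre of the rim, 105 mm above the bench, of the one pot with a tall bent tube (14 mm thick, zinc grey, rising from the pot to 160 mm above the bench, bent outwards, its end 127 mm from the axis); the other five hold only low fittings, rings or a plug.
- pointer (a point): small flat arrow plate at the front (-x) of the carriage on a short upright, 57 mm above the bench, 150 mm from the turntable axis, just outside the disc's rim; it rides with the carriage and does not turn. The tube pot faces front when it stands on the line from the pointer to the turntable axis, on the pointer's side.
- nut: loose hex nut, 32 mm across, 14 mm high, lying on the slide base's plate beside the push-plate end; leave alone. Origin under its centre.
- bush: loose steel ring 28 mm across, 22 mm high, on the slide base's plate beside the push-plate end; leave alone. Origin under its centre.
- wrench: loose 180 mm wrench on the bench beyond the slide; leave alone. Origin under its middle.
- casting: loose zinc casting 110 by 78 by 26 mm on the bench left of the slide; leave alone. Origin under it.
- clip: loose plated bent-sheet clip about 120 by 35 by 27 mm on the bench left of the slide; leave alone. Origin under its flat part.
- plug: loose hex plug 46 mm across, 40 mm high, on the bench right of the slide; leave alone. Origin under its centre.
- elbow: loose elbow fitting about 75 mm long, 22 mm high, on the bench at the slide's front edge near the push-plate end; leave alone. Origin under it.

How it is judged:
On the way, in this order (a step that is already met when the one before it is completed fails the run):
1. the carriage is home: the spring ball sits in the notch (within 5 mm) (value of joint carriage between 0.095 and 0.105 m), for 0.2 s.
2. then the tube pot faces front: within 11 mm sideways of the line from the pointer to the axis, carriage still home (all of step 1 and y of tube_pot in the frame of pointer between -0.011 and 0.011 m and x of tube_pot in the frame of pointer below 0.1 m), for 0.2 s.
At the end, for the whole second after the job is handed in: The carriage is home in its detent (0.095 to 0.105 m), the pot with the bent tube is on the pointer's side within 11 mm sideways of the line from the pointer to the turntable axis, the turntable stands still (under 0.06 rad/s), and the gripper's fingers still hold it (more than 1 N of contact) (all of step 2 and angular speed of turntable below 0.06 rad/s and contact force between the fingers and turntable above 1 N); the arm keeps its last pose, push and grip.
It fails at once if a loose part is shifted by more than 30 mm (distance of any of nut, bush, wrench, casting, clip, plug, elbow from where it was at the start of the episode above 0.03 m).
It also fails if it takes over 72 s, if anything falls off the work surface, if the arm or the gripper's body presses on something with over 40 N, if the wrist force passes 120 N, or if a joint passes its speed limit or range.

## Robot

A 7-joint arm with a two-finger parallel gripper is mounted at the origin on the work surface. World frame = base frame: x ahead of the robot, y to its left, z up, the work surface at z = 0. Lengths are in m, angles in rad, forces in N, time in s.
With the tool pointing down it reaches from about 0.425 to 0.875 m from the base axis. Payload 4.7 kg.
Tool frame: the origin (TCP) lies at the very end of the fingers, on their centre line; the grasp point (between the pads) lies 19 mm behind it; z points along the fingers, y is the direction in which the jaws open and shut (so a half turn about z gives the same grasp; the last joint's range is limited). The gripper opens to 87 mm and grips with 3 to 60 N. Pads are 19 mm wide; open, the fingers measure 117 mm over their backs; the gripper's body (75 mm by 190 mm) begins 51 mm behind the grasp point.
Start: joints at [-1.108, 0.321, -0.07, 1.45, 0.023, 1.371, -0.057], TCP at [0.282, 0.586, 0.223] pointing down, gripper open.
Joint ranges: [-2.86, 2.86], [-0.3, 2.09], [-1.38, 1.24], [0.06, 2.45], [-1.56, 4.7], [0.09, 2.05], [-2.69, 2.69]. Speed limits (rad/s): [2.57, 2.57, 3.14, 3.14, 3.14, 3.14, 3.14].

## Interface

Orientations are given as a rotation vector (axis times angle).
In Python, from bench import ctrl, get_image, camera_info gives the robot as it stands.
- The arm moves only by the tool carry_out, never from a script. Its argument "commands" is a list of rows, each an object of numbers: "tx", "ty", "tz": the shift along the tool's x, y, z in m; "rx", "ry", "rz": the turn, a rotation vector about the tool's x, y, z in rad; "jaw": the opening, from 0 (shut) to 1 (fully open). In form: [{"tx": .., "ty": .., "tz": .., "rx": .., "ry": .., "rz": .., "jaw": ..}, ...]. A call has 1 to 12 rows; each row is the pose to reach, as a shift and turn from the pose commanded when the call began, along the tool's axes at that moment; what a row does not reach only later rows make up. A row lasts 1/8 s, in which the tool goes at most 62.5 mm and 10.7 degrees, less where a joint would pass 70% of its speed; a pose out of reach is approached as far as the arm can. A call with a gripper value outside its range is refused whole. The fingers move at their own pace and stop on an object; "grip_force" is the grip in N (left out, the last holds). Time passes only in rows, so rows that repeat a pose let the fingers close. It gives the time, the measured TCP pose, the force and the opening at its end, in the units of the state.
- ctrl.get_state(): the state, without advancing time (a new reading comes with each control period).
- get_image(name): name is "scene" or "top" or "wrist"; returns the picture (400x640x3 uint8, red, green, blue); there is no depth.
- camera_info(name): a dict with "intrinsics" (3x3 intrinsics, pixels), "R" (3x3) and "t" (3): a world point X has camera coordinates R X + t. Camera axes: x right, y down, z forward; pixel columns grow to the right and rows downward; lengths in m; the calibration is good to about 2 mm. The wrist camera is an equidistant fisheye: a pixel r from the principal point sees the ray r / f radians off the axis. A picture is of the moment at which its call begins: read the wrist's pose just before it. camera_info takes no time and is no camera call; for the wrist camera it gives the pose at the moment of the call.
- ctrl.close_job(): hands the job in, once; it reports no verdict.
The state is a dict: "time": time; "joint_positions": joint angles; "qd": joint speeds; "joint_torque": joint torques, N m; "position": TCP position; "tool_rot": TCP orientation; "ft_force": force on the tool from outside, world axes, zero at the start; "torque": the same for the moment, N m; "grip_width": opening from 0.0 (shut) to 1.0 (fully open).
Only numpy, scipy, OpenCV 4.12 (cv2) and the standard library are available. Lean on these libraries where they do the work, as an engineer would, in place of code of your own. Each camera call takes 0.05 s, during which the arm holds its last target.

## Working session

There is one attempt and no reset: what is moved stays moved. The work goes in short steps, Python scripts to look and compute and a tool call to move; the robot and the scene stay as the last step left them, time stands still between calls to the robot, and variables do not carry over. Pictures are saved under pics/ and viewed, and the job is handed in when it is done.

Besides the shell and the picture viewer there is one more tool, called after "Call:" as name([rows], argument=value, ...), one row to a line, values as JSON. carry_out: Moves the arm, as the interface text tells. Its arguments: {"type":"object","properties":{"commands":{"type":"array"},"grip_force":{"type":"number"}},"required":["commands"]}

```bash
mkdir -p pics; ls; python3 - <<'E'
from bench import ctrl,get_image,camera_info
import cv2
print(ctrl.get_state())
for n in ("scene","top"):
    cv2.imwrite(f"pics/{n}0.png",get_image(n)[:,:,::-1]); print(n,camera_info(n))
E
```

```text
pics
{'time': 0.0, 'joint_positions': array([-1.10790208,  0.32182946, -0.07007946,  1.45168574,  0.02259123,
        1.37077909, -0.05690441]), 'qd': array([-1.54291122e-03, -4.68248226e-04, -6.86380805e-05, -1.07835914e-04,
        1.76563162e-04,  1.22038599e-03,  1.04959618e-03]), 'joint_torque': array([-2.26931897e-04, -4.91287100e+01, -4.03897623e-01, -3.12541795e+01,
       -6.39431085e-02,  4.36732150e-02,  1.88037820e-04]), 'position': array([0.28182656, 0.58511058, 0.22145187]), 'tool_rot': array([-6.98957588e-01, -3.06250516e+00,  2.96053756e-03]), 'ft_force': array([-0.06772779, -0.2622669 , -0.01982615]), 'torque': array([ 0.01291506, -0.00029953,  0.01464685]), 'grip_width': 1.0004180668306484}
scene {'intrinsics': array([[388.57110608,   0.        , 321.76887967],
       [  0.        , 388.57110608, 203.60791927],
       [  0.        ,   0.        ,   1.        ]]), 'R': array([[-0.61816362,  0.78577522, -0.02076173],
       [ 0.55888286,  0.42078915, -0.71455331],
       [-0.55274197, -0.45331424, -0.69927285]]), 't': array([ 0.35577333, -0.2479469 ,  1.5295437 ])}
top {'intrinsics': array([[433.11290872,   0.        , 311.7553915 ],
       [  0.        , 433.11290872, 196.97050363],
       [  0.        ,   0.        ,   1.        ]]), 'R': array([[ 0.02591816, -0.99960665,  0.01071448],
       [-0.98882842, -0.02720957, -0.14655373],
       [ 0.14678762, -0.00679638, -0.98914468]]), 't': array([-0.02031692,  0.55331847,  0.99541569])}
```

View pics/scene0.png

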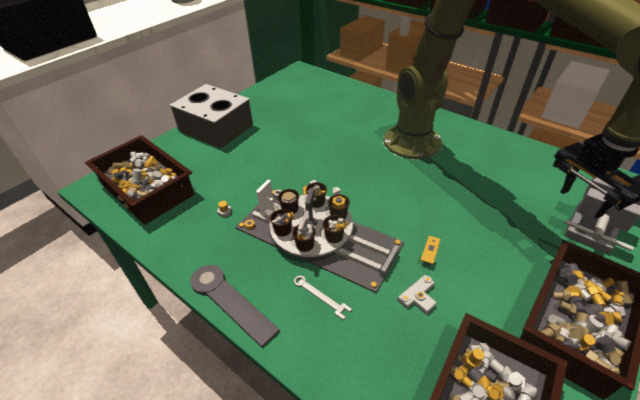

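View pics/top0.png

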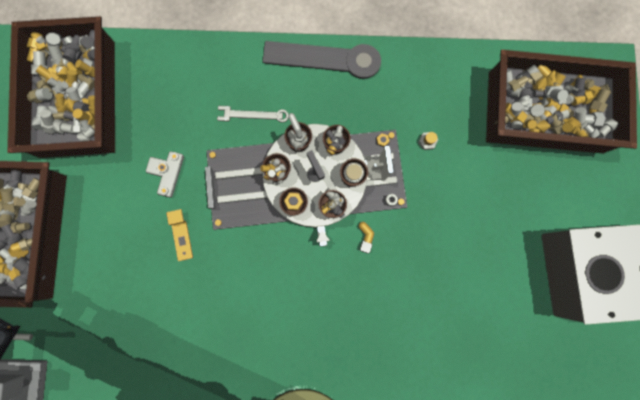

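The top view shows the slide at px (205–405, 130–230), with the push plate at (390,158) and the pointer at (321,237). The tube pot looks like the one at (297,137). I'll zoom in on both views.

```bash
python3 - <<'E'
import cv2
t=cv2.imread("pics/top0.png");s=cv2.imread("pics/scene0.png")
cv2.imwrite("pics/top0z.png",cv2.resize(t[95:265,195:445],None,fx=3.2,fy=3.2,interpolation=cv2.INTER_CUBIC))
cv2.imwrite("pics/scene0z.png",cv2.resize(s[165:295,225:415],None,fx=4.2,fy=4.2,interpolation=cv2.INTER_CUBIC))
E
```

```text
(no output)
```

View pics/top0z.png

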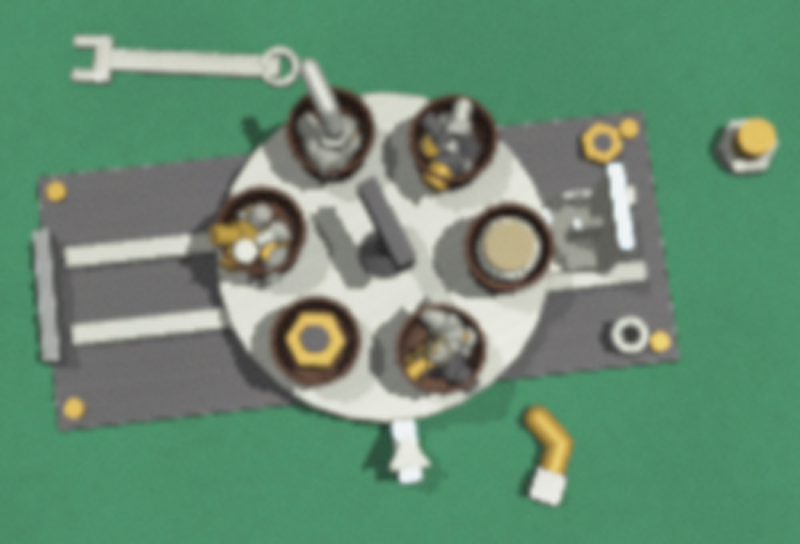

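View pics/scene0z.png

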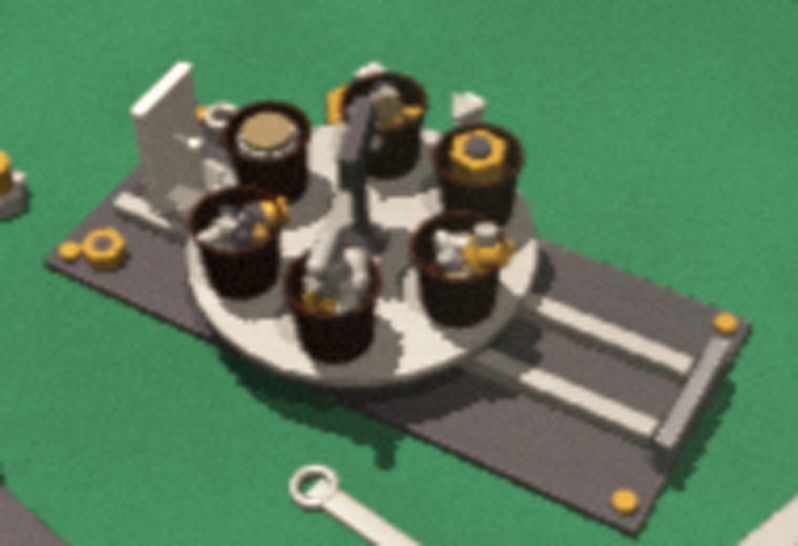

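```bash
cat > h.py <<'E'
import numpy as np
from bench import camera_info
def ray(n,u,v,z,zoom=None):
    c=camera_info(n)
    if zoom: u,v=(u+.5)/zoom[2]+zoom[0]-.5,(v+.5)/zoom[2]+zoom[1]-.5
    d=np.linalg.inv(c["intrinsics"])@[u,v,1]; R=c["R"];o=-R.T@c["t"];d=R.T@d
    return o+d*(z-o[2])/d[2]
Z=(195,95,3.2); S=(225,165,4.2)
def rigid(A,B): # 2D B=R A+t
    a=A.mean(0);b=B.mean(0);H=(A-a).T@(B-b)
    th=np.arctan2(H[0,1]-H[1,0],H[0,0]+H[1,1])
    R=np.array([[np.cos(th),-np.sin(th)],[np.sin(th),np.cos(th)]]);return R,b-R@a,th
E
python3 - <<'E'
from h import *
np.set_printoptions(precision=4,suppress=True)
px=[(40,180),(640,113),(677,357),(60,430)]
B=np.array([ray("top",*p,.008,Z)[:2] for p in px]);A=np.array([(.1,.17),(.1,-.31),(-.1,-.31),(-.1,.17)])
R,t,th=rigid(A,B);print(B,t,th,"res",(A@R.T+t-B))
f=lambda P:(P[:2]-t)@R
print("plate top ends",[f(ray("top",*p,.125,Z)) for p in((607,165),(617,163),(622,250),(634,249))])
print("bar ends",[f(ray("top",*p,.16,Z)) for p in((360,185),(380,178),(413,260),(395,268))])
print("pointer tip?",f(ray("top",403,432,.057,Z)), f(ray("top",405,465,.057,Z)))
c=[(331,136),(454,140),(509,248),(441,348),(316,341),(261,232)]
C=np.array([f(ray("top",*p,.105,Z)) for p in c]);print("pots",C,C.mean(0))
m=C.mean(0);print(np.hypot(*(C-m).T),np.degrees(np.arctan2(*(C-m).T[::-1])))
print("tube end",f(ray("top",310,66,.16,Z)))
for n,p,z in(("nut",(602,143),.014),("bush",(630,334),.022),("elbow",(548,450),.02),("plug",(750,145),.03)):print(n,f(ray("top",*p,z,Z)),ray("top",*p,z,Z))
# scene check
print("scene plate corners",[f(ray("scene",*p,.008,S)) for p in((45,263),(636,533),(750,325))])
print("scene push plate top",[f(ray("scene",*p,.125,S)) for p in((133,103),(185,63))])
E
```

```text
[[ 0.6678  0.2589]
 [ 0.7358 -0.2112]
 [ 0.5419 -0.2394]
 [ 0.473   0.2318]] [0.5946 0.0793] 0.1439510563381052 res [[ 0.0013  0.003 ]
 [ 0.0022 -0.0019]
 [-0.0018 -0.0025]
 [-0.0018  0.0014]]
plate top ends [array([ 0.0303, -0.2507]), array([ 0.0309, -0.2579]), array([-0.031 , -0.2524]), array([-0.0312, -0.2608])]
bar ends [array([ 0.027 , -0.0763]), array([ 0.0303, -0.0902]), array([-0.028 , -0.1054]), array([-0.032 , -0.0928])]
pointer tip? [-0.1339 -0.089 ] [-0.1578 -0.0876]
pots [[ 0.0791 -0.0615]
 [ 0.066  -0.1486]
 [-0.0167 -0.1774]
 [-0.0819 -0.1206]
 [-0.0668 -0.0344]
 [ 0.0151 -0.0044]] [-0.0009 -0.0911]
[0.0852 0.0882 0.0877 0.0862 0.087  0.0882] [  20.3413  -40.6652 -100.3809 -159.9992  139.2593   79.5838]
tube end [ 0.1134 -0.0522]
nut [ 0.0757 -0.2731] [ 0.7087 -0.1801  0.014 ]
bush [-0.0776 -0.2714] [ 0.5567 -0.2004  0.022 ]
elbow [-0.1576 -0.1975] [ 0.4669 -0.1387  0.02  ]
plug [ 0.0568 -0.3833] [ 0.7057 -0.2919  0.03  ]
scene plate corners [array([ 0.1057, -0.3075]), array([0.1055, 0.1691]), array([-0.0896,  0.1688])]
scene push plate top [array([ 0.0283, -0.2643]), array([-0.0249, -0.2571])]
```

```bash
cat >> h.py <<'E'
from scipy.spatial.transform import Rotation as Ro
from bench import ctrl
T0=np.array([.5946,.0793]);TH=.14395
RB=np.array([[np.cos(TH),-np.sin(TH)],[np.sin(TH),np.cos(TH)]])
def b2w(x,y): return RB@[x,y]+T0
def w2b(P): return (np.asarray(P)[:2]-T0)@RB
def rel(p,jawdeg):
    "tool shift/turn to reach world p with tool y at base angle jawdeg, tool down"
    a=np.radians(jawdeg)+TH
    R=np.array([[-np.sin(a),np.cos(a),0],[np.cos(a),np.sin(a),0],[0,0,-1]]).T
    s=ctrl.get_state();R0=Ro.from_rotvec(s["tool_rot"]).as_matrix()
    print("shift",np.round(R0.T@(np.array(p)-s["position"]),4),"rot",np.round(Ro.from_matrix(R0.T@R).as_rotvec(),4))
def st():
    s=ctrl.get_state();R0=Ro.from_rotvec(s["tool_rot"]).as_matrix()
    print("t",s["time"],"pos",s["position"].round(4),"base",w2b(s["position"]).round(4),"jaw(base deg)",np.degrees(np.arctan2(R0[1,1],R0[0,1])-TH).round(1),"F",s["ft_force"].round(1),"Fb",(s["ft_force"][:2]@RB).round(1),"q7",s["joint_positions"][6].round(2),"g",round(s["grip_width"],3))
E
python3 -c "
from h import *
st();rel([*b2w(0,-.32),.27],0)"
```

```text
t 0.1 pos [0.2818 0.5852 0.2216] base [-0.237   0.5455] jaw(base deg) 56.0 F [ 0.1 -0.2 -0.5] Fb [ 0.  -0.2] q7 -0.06 g 1.0
shift [-0.68   -0.5856 -0.0473] rot [-0.0016  0.001   0.9781]
```

Call:
carry_out([
  {"tz": -0.05,"jaw": 0},
  {"tx": -0.05,"ty": -0.043,"tz": -0.05,"rz": 0.1,"jaw": 0},
  {"tx": -0.09,"ty": -0.078,"tz": -0.05,"rz": 0.2,"jaw": 0},
  {"tx": -0.13,"ty": -0.112,"tz": -0.05,"rz": 0.3,"jaw": 0},
  {"tx": -0.17,"ty": -0.146,"tz": -0.05,"rz": 0.4,"jaw": 0},
  {"tx": -0.21,"ty": -0.181,"tz": -0.05,"rz": 0.5,"jaw": 0},
  {"tx": -0.25,"ty": -0.215,"tz": -0.05,"rz": 0.6,"jaw": 0},
  {"tx": -0.29,"ty": -0.25,"tz": -0.05,"rz": 0.7,"jaw": 0},
  {"tx": -0.33,"ty": -0.284,"tz": -0.05,"rz": 0.8,"jaw": 0},
  {"tx": -0.37,"ty": -0.318,"tz": -0.05,"rz": 0.9,"jaw": 0},
  {"tx": -0.41,"ty": -0.353,"tz": -0.05,"rz": 0.978,"jaw": 0},
  {"tx": -0.45,"ty": -0.387,"tz": -0.05,"rz": 0.978,"jaw": 0},
], grip_force=20)

```text
invalid input
```

```bash
python3 -c "
from h import *
st();rel([*b2w(0,-.32),.27],0)"
```

```text
t 0.1 pos [0.2818 0.5852 0.2216] base [-0.237   0.5455] jaw(base deg) 56.0 F [ 0.1 -0.2 -0.5] Fb [ 0.  -0.2] q7 -0.06 g 1.0
shift [-0.68   -0.5856 -0.0473] rot [-0.0016  0.001   0.9781]
```

Call:
carry_out([
  {"tx": 0,"ty": 0,"tz": -0.05,"rx": 0,"ry": 0,"rz": 0,"jaw": 0},
  {"tx": -0.04,"ty": -0.035,"tz": -0.05,"rx": 0,"ry": 0,"rz": 0.1,"jaw": 0},
], grip_force=20)

```text
time: 0.35
position: [0.3004, 0.5412, 0.2758]
tool_rot: [-0.844, -3.025, -0.012]
ft_force: [1.4, -0.3, 0.4]
grip_width: 0.851
```

```bash
python3 -c "
from h import *
st();rel([*b2w(0,-.32),.27],0)"
```

```text
t 0.35 pos [0.3004 0.5412 0.2758] base [-0.2248  0.4993] jaw(base deg) 50.6 F [ 1.4 -0.3  0.4] Fb [ 1.3 -0.5] q7 -0.09 g 0.851
shift [-6.939e-01 -4.903e-01  4.000e-04] rot [ 0.005  -0.0058  0.8829]
```

Call:
carry_out([
  {"tx": -0.04,"ty": -0.03,"tz": 0,"rx": 0,"ry": 0,"rz": 0.1,"jaw": 0},
  {"tx": -0.085,"ty": -0.06,"tz": 0,"rx": 0,"ry": 0,"rz": 0.2,"jaw": 0},
  {"tx": -0.13,"ty": -0.09,"tz": 0,"rx": 0,"ry": 0,"rz": 0.3,"jaw": 0},
  {"tx": -0.175,"ty": -0.123,"tz": 0,"rx": 0,"ry": 0,"rz": 0.4,"jaw": 0},
  {"tx": -0.22,"ty": -0.155,"tz": 0,"rx": 0,"ry": 0,"rz": 0.5,"jaw": 0},
  {"tx": -0.265,"ty": -0.187,"tz": 0,"rx": 0,"ry": 0,"rz": 0.6,"jaw": 0},
  {"tx": -0.31,"ty": -0.22,"tz": 0,"rx": 0,"ry": 0,"rz": 0.7,"jaw": 0},
  {"tx": -0.355,"ty": -0.25,"tz": 0,"rx": 0,"ry": 0,"rz": 0.8,"jaw": 0},
  {"tx": -0.4,"ty": -0.283,"tz": 0,"rx": 0,"ry": 0,"rz": 0.88,"jaw": 0},
  {"tx": -0.445,"ty": -0.314,"tz": 0,"rx": 0,"ry": 0,"rz": 0.88,"jaw": 0},
  {"tx": -0.49,"ty": -0.346,"tz": 0,"rx": 0,"ry": 0,"rz": 0.88,"jaw": 0},
  {"tx": -0.53,"ty": -0.374,"tz": 0,"rx": 0,"ry": 0,"rz": 0.88,"jaw": 0},
])

```text
time: 1.85
position: [0.5602, -0.0609, 0.2723]
tool_rot: [-2.059, -2.373, 0.0]
ft_force: [0.8, 0.8, -0.2]
grip_width: 0.003
```

```bash
python3 -c "
from h import *
st();rel([*b2w(0,-.32),.27],0)"
```

```text
t 1.85 pos [ 0.5602 -0.0609  0.2723] base [-0.0542 -0.1338] jaw(base deg) -0.2 F [ 0.8  0.8 -0.2] Fb [0.9 0.6] q7 0.26 g 0.003
shift [-0.1861  0.0547  0.0023] rot [-0.0002  0.     -0.0027]
```

Call:
carry_out([
  {"tx": -0.045,"ty": 0.014,"tz": 0,"rx": 0,"ry": 0,"rz": 0,"jaw": 0},
  {"tx": -0.09,"ty": 0.028,"tz": 0,"rx": 0,"ry": 0,"rz": 0,"jaw": 0},
  {"tx": -0.135,"ty": 0.042,"tz": 0,"rx": 0,"ry": 0,"rz": 0,"jaw": 0},
  {"tx": -0.175,"ty": 0.053,"tz": 0,"rx": 0,"ry": 0,"rz": 0,"jaw": 0},
  {"tx": -0.18,"ty": 0.053,"tz": 0.02,"rx": 0,"ry": 0,"rz": 0,"jaw": 0},
  {"tx": -0.18,"ty": 0.053,"tz": 0.06,"rx": 0,"ry": 0,"rz": 0,"jaw": 0},
  {"tx": -0.18,"ty": 0.053,"tz": 0.1,"rx": 0,"ry": 0,"rz": 0,"jaw": 0},
  {"tx": -0.18,"ty": 0.053,"tz": 0.14,"rx": 0,"ry": 0,"rz": 0,"jaw": 0},
  {"tx": -0.18,"ty": 0.053,"tz": 0.172,"rx": 0,"ry": 0,"rz": 0,"jaw": 0},
  {"tx": -0.18,"ty": 0.053,"tz": 0.172,"rx": 0,"ry": 0,"rz": 0,"jaw": 0},
  {"tx": -0.18,"ty": 0.053,"tz": 0.172,"rx": 0,"ry": 0,"rz": 0,"jaw": 0},
])

```text
time: 3.22
position: [0.6384, -0.229, 0.1016]
tool_rot: [2.057, 2.374, 0.001]
ft_force: [1.0, 1.0, 0.7]
grip_width: 0.007
```

```bash
python3 -c "
from h import *
from bench import get_image
import cv2
st();rel([*b2w(0,-.275),.1],0)
for n in ('top','scene'):
  cv2.imwrite(f'pics/{n}1.png',get_image(n)[:,:,::-1])
t=cv2.imread('pics/top1.png');s=cv2.imread('pics/scene1.png')
cv2.imwrite('pics/z1.png',cv2.resize(s[145:295,195:415],None,fx=3.6,fy=3.6,interpolation=cv2.INTER_CUBIC))
cv2.imwrite('pics/t1.png',cv2.resize(t[95:265,195:445],None,fx=3.2,fy=3.2,interpolation=cv2.INTER_CUBIC))
"
```

```text
t 3.225 pos [ 0.6384 -0.229   0.1016] base [-0.0008 -0.3114] jaw(base deg) -0.1 F [1.  1.  0.7] Fb [1.1 0.8] q7 0.66 g 0.007
shift [0.0364 0.0008 0.0016] rot [ 0.0012  0.0001 -0.0012]
```

View pics/z1.png

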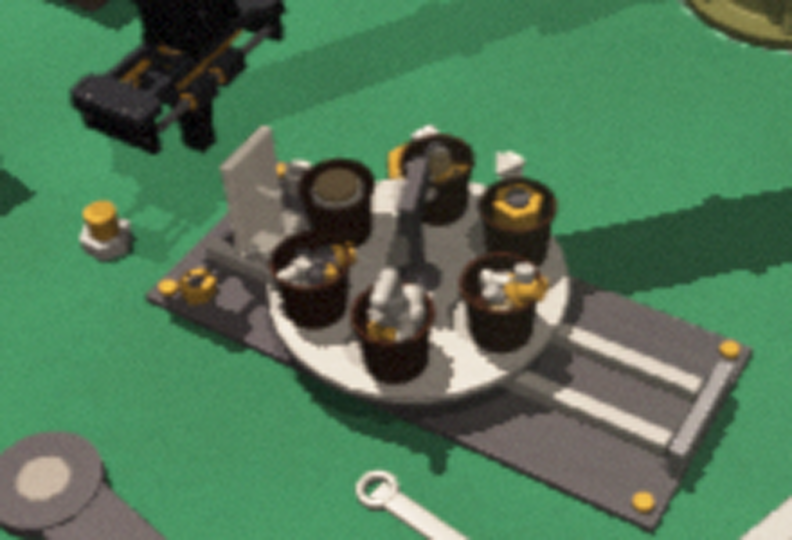

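View pics/t1.png

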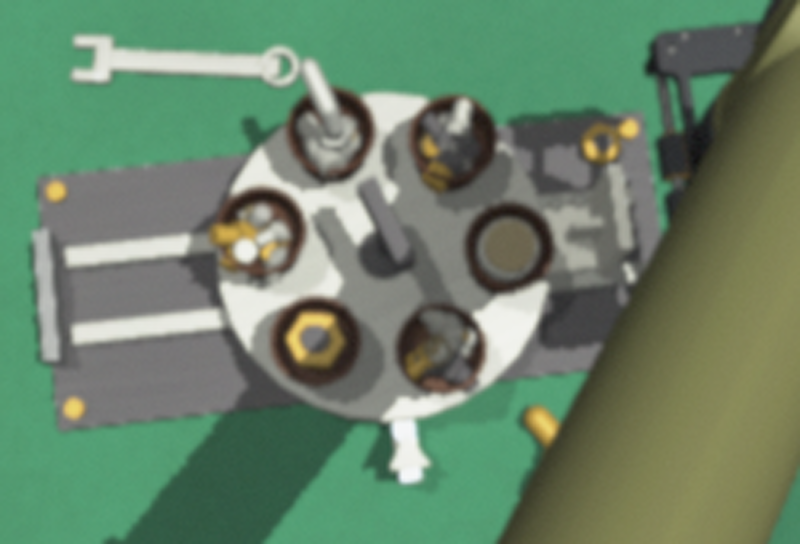

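Call:
carry_out([
  {"tx": 0.01,"ty": 0,"tz": 0,"rx": 0,"ry": 0,"rz": 0,"jaw": 0},
  {"tx": 0.02,"ty": 0,"tz": 0,"rx": 0,"ry": 0,"rz": 0,"jaw": 0},
  {"tx": 0.028,"ty": 0,"tz": 0,"rx": 0,"ry": 0,"rz": 0,"jaw": 0},
  {"tx": 0.034,"ty": 0,"tz": 0,"rx": 0,"ry": 0,"rz": 0,"jaw": 0},
  {"tx": 0.04,"ty": 0,"tz": 0,"rx": 0,"ry": 0,"rz": 0,"jaw": 0},
  {"tx": 0.046,"ty": 0,"tz": 0,"rx": 0,"ry": 0,"rz": 0,"jaw": 0},
  {"tx": 0.052,"ty": 0,"tz": 0,"rx": 0,"ry": 0,"rz": 0,"jaw": 0},
  {"tx": 0.058,"ty": 0,"tz": 0,"rx": 0,"ry": 0,"rz": 0,"jaw": 0},
  {"tx": 0.064,"ty": 0,"tz": 0,"rx": 0,"ry": 0,"rz": 0,"jaw": 0},
  {"tx": 0.07,"ty": 0,"tz": 0,"rx": 0,"ry": 0,"rz": 0,"jaw": 0},
  {"tx": 0.07,"ty": 0,"tz": 0,"rx": 0,"ry": 0,"rz": 0,"jaw": 0},
])

```text
time: 4.7
position: [0.6279, -0.1584, 0.1004]
tool_rot: [-2.055, -2.374, -0.001]
ft_force: [-0.2, -0.6, -0.4]
grip_width: 0.003
```

```bash
python3 -c "
from h import *
from bench import get_image
import cv2
st()
for n in ('top','scene'):
  cv2.imwrite(f'pics/{n}2.png',get_image(n)[:,:,::-1])
t=cv2.imread('pics/top2.png');s=cv2.imread('pics/scene2.png')
cv2.imwrite('pics/z2.png',cv2.resize(s[145:295,195:415],None,fx=3.6,fy=3.6,interpolation=cv2.INTER_CUBIC))
cv2.imwrite('pics/t2.png',cv2.resize(t[95:265,195:445],None,fx=3.2,fy=3.2,interpolation=cv2.INTER_CUBIC))
"
```

```text
t 4.7 pos [ 0.6279 -0.1584  0.1004] base [-0.0012 -0.24  ] jaw(base deg) -0.0 F [-0.2 -0.6 -0.4] Fb [-0.3 -0.6] q7 0.55 g 0.003
```

View pics/z2.png

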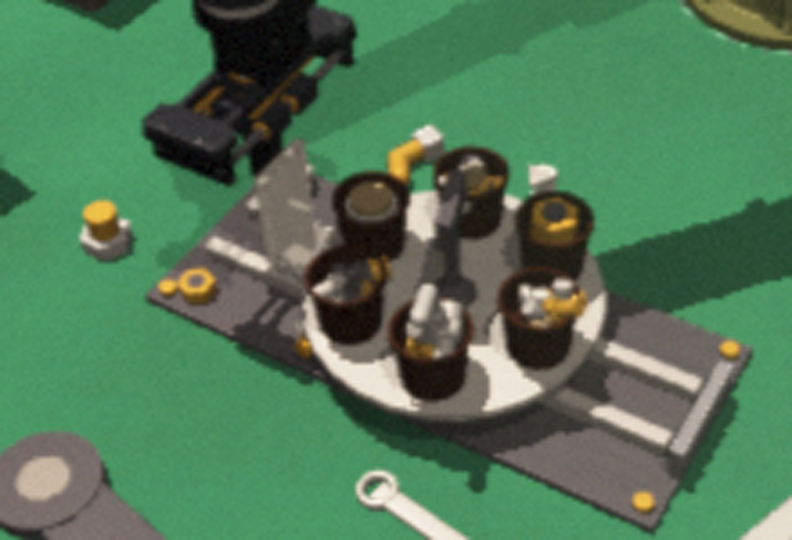

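View pics/t2.png

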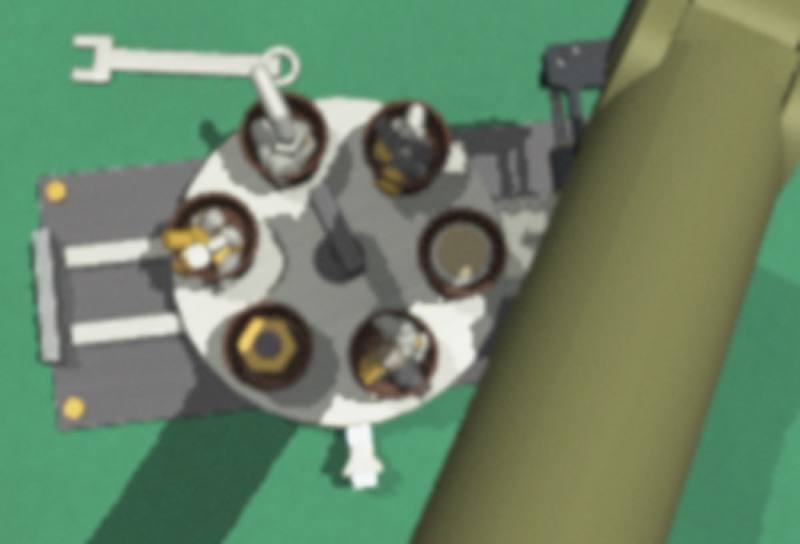

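```bash
cat >>h.py <<'E'
def pots(c,tube=0):
    C=np.array([w2b(ray("top",*p,.105,Z)) for p in c]);m=C.mean(0)
    print("axis",m.round(4),"carriage",round(m[1]+.1,4),"r",np.hypot(*(C-m).T).round(3),"ang",np.degrees(np.arctan2(*(C-m).T[::-1])).round(1))
E
python3 -c "
from h import *
pots([(285,138),(406,147),(462,252),(393,353),(267,347),(213,238)])"
```

```text
axis [-0.0006 -0.0572] carriage 0.0428 r [0.087 0.086 0.088 0.086 0.088 0.088] ang [  19.2  -40.9  -99.9 -159.9  139.2   80.1]
```

Call:
carry_out([
  {"tx": 0.006,"ty": 0,"tz": 0,"rx": 0,"ry": 0,"rz": 0,"jaw": 0},
  {"tx": 0.012,"ty": 0,"tz": 0,"rx": 0,"ry": 0,"rz": 0,"jaw": 0},
  {"tx": 0.018,"ty": 0,"tz": 0,"rx": 0,"ry": 0,"rz": 0,"jaw": 0},
  {"tx": 0.024,"ty": 0,"tz": 0,"rx": 0,"ry": 0,"rz": 0,"jaw": 0},
  {"tx": 0.03,"ty": 0,"tz": 0,"rx": 0,"ry": 0,"rz": 0,"jaw": 0},
  {"tx": 0.036,"ty": 0,"tz": 0,"rx": 0,"ry": 0,"rz": 0,"jaw": 0},
  {"tx": 0.041,"ty": 0,"tz": 0,"rx": 0,"ry": 0,"rz": 0,"jaw": 0},
  {"tx": 0.045,"ty": 0,"tz": 0,"rx": 0,"ry": 0,"rz": 0,"jaw": 0},
  {"tx": 0.049,"ty": 0,"tz": 0,"rx": 0,"ry": 0,"rz": 0,"jaw": 0},
  {"tx": 0.053,"ty": 0,"tz": 0,"rx": 0,"ry": 0,"rz": 0,"jaw": 0},
  {"tx": 0.057,"ty": 0,"tz": 0,"rx": 0,"ry": 0,"rz": 0,"jaw": 0},
  {"tx": 0.057,"ty": 0,"tz": 0,"rx": 0,"ry": 0,"rz": 0,"jaw": 0},
])

```text
time: 6.3
position: [0.6216, -0.1161, 0.1009]
tool_rot: [2.057, 2.354, -0.012]
ft_force: [8.0, -21.6, -9.3]
grip_width: 0.005
```

```bash
python3 -c "
from h import *
from bench import get_image
import cv2
st()
for n in ('top',):
  cv2.imwrite(f'pics/{n}3.png',get_image(n)[:,:,::-1])
t=cv2.imread('pics/top3.png')
cv2.imwrite('pics/t3.png',cv2.resize(t[95:265,195:445],None,fx=3.2,fy=3.2,interpolation=cv2.INTER_CUBIC))
"
```

```text
t 6.3 pos [ 0.6216 -0.1161  0.1009] base [-0.0013 -0.1973] jaw(base deg) -0.5 F [  8.  -21.6  -9.3] Fb [  4.8 -22.6] q7 0.45 g 0.005
```

View pics/t3.png

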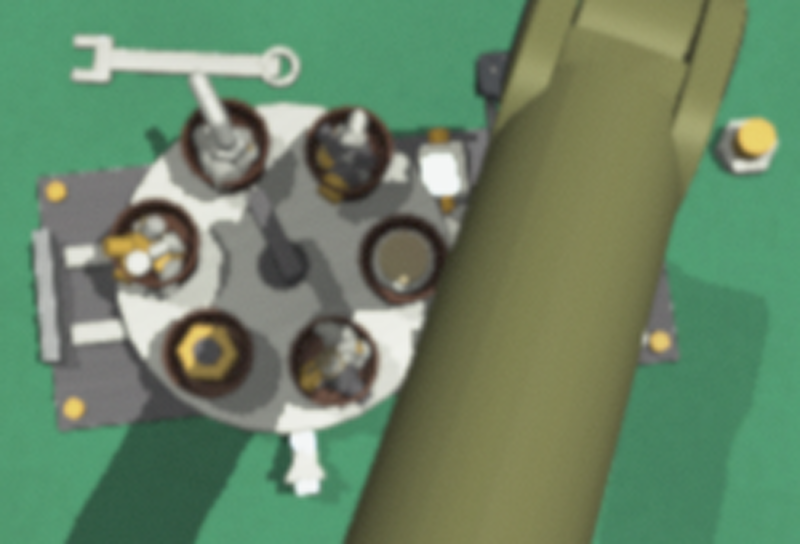

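```bash
python3 -c "
from h import *
from bench import get_image
import cv2
pots([(226,144),(349,153),(404,259),(335,361),(208,352),(154,245)])
cv2.imwrite('pics/s3.png',cv2.resize(get_image('scene')[145:295,195:415,::-1],None,fx=3.6,fy=3.6,interpolation=cv2.INTER_CUBIC))
cv2.imwrite('pics/w3.png',get_image('wrist')[:,:,::-1])
"
```

```text
axis [-0.0004 -0.0158] carriage 0.0842 r [0.087 0.087 0.088 0.087 0.087 0.089] ang [  19.7  -41.  -100.1 -159.8  138.8   80.3]
```

View pics/s3.png

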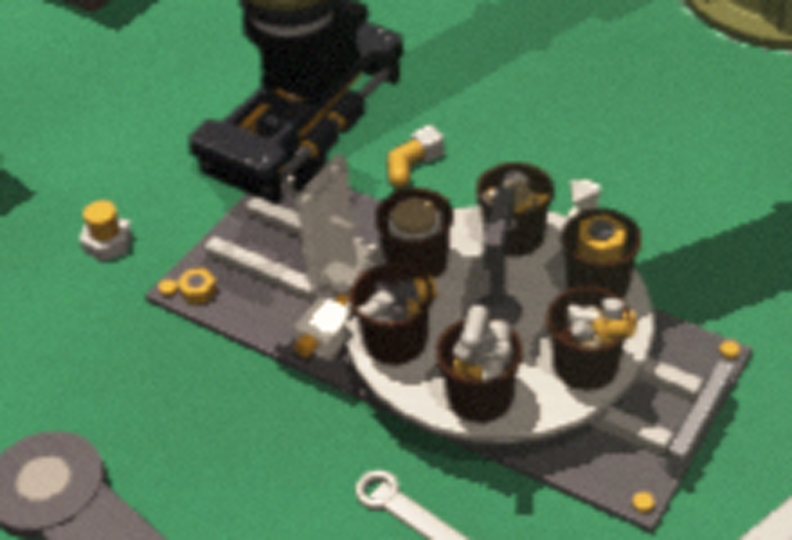

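View pics/w3.png

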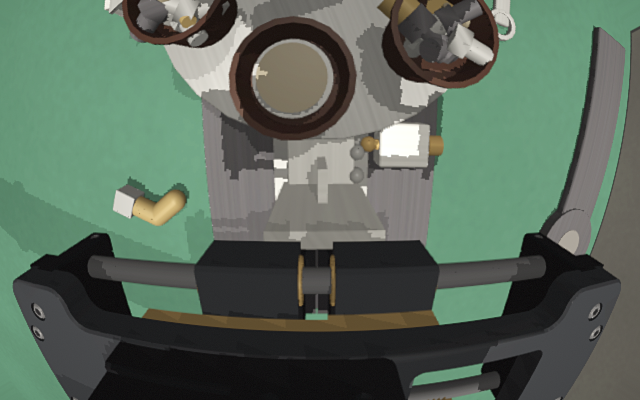

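```bash
python3 -c "
from h import *
st();s=ctrl.get_state();print(s['torque'],s['joint_torque'],s['joint_positions'])"
```

```text
t 6.45 pos [ 0.6214 -0.115   0.1008] base [-0.0013 -0.1961] jaw(base deg) -0.5 F [  6.2 -16.9  -7.8] Fb [  3.7 -17.6] q7 0.45 g 0.005
[-3.64573935 -1.25589114  0.03194435] [-1.03602022e+01 -4.85074282e+01 -2.09530771e+00 -2.78770512e+01
 -4.57029328e+00  3.90754759e+00 -2.47317832e-03] [-0.3468902   0.40411171  0.60196064  1.67075015 -0.23441079  1.13339643
  0.45002371]
```

The carriage reads about 0.084 in the top view (axis at base y −0.016), so it's on the ball. It's still creeping forward while the force drops from 22 to 17 N. I'll hold the push a little longer.

Call:
carry_out([
  {"tx": 0,"ty": 0,"tz": 0,"rx": 0,"ry": 0,"rz": 0,"jaw": 0},
  {"tx": 0,"ty": 0,"tz": 0,"rx": 0,"ry": 0,"rz": 0,"jaw": 0},
  {"tx": 0,"ty": 0,"tz": 0,"rx": 0,"ry": 0,"rz": 0,"jaw": 0},
  {"tx": 0,"ty": 0,"tz": 0,"rx": 0,"ry": 0,"rz": 0,"jaw": 0},
])

```text
time: 6.95
position: [0.6201, -0.1023, 0.1005]
tool_rot: [-2.056, -2.374, -0.002]
ft_force: [0.2, -0.7, 0.5]
grip_width: 0.005
```

```bash
python3 -c "
from h import *
st()"
```

```text
t 6.95 pos [ 0.6201 -0.1023  0.1005] base [-0.0008 -0.1834] jaw(base deg) -0.1 F [ 0.2 -0.7  0.5] Fb [ 0.1 -0.7] q7 0.45 g 0.005
```

Call:
carry_out([
  {"tx": -0.02,"ty": 0,"tz": 0,"rx": 0,"ry": 0,"rz": 0,"jaw": 0},
  {"tx": -0.05,"ty": 0,"tz": 0,"rx": 0,"ry": 0,"rz": 0,"jaw": 0},
  {"tx": -0.05,"ty": 0,"tz": -0.04,"rx": 0,"ry": 0,"rz": 0,"jaw": 0},
  {"tx": -0.05,"ty": 0,"tz": -0.09,"rx": 0,"ry": 0,"rz": 0,"jaw": 0},
  {"tx": -0.05,"ty": 0,"tz": -0.13,"rx": 0,"ry": 0,"rz": 0,"jaw": 0},
  {"tx": -0.05,"ty": 0,"tz": -0.14,"rx": 0,"ry": 0,"rz": 0,"jaw": 0},
])

```text
time: 7.7
position: [0.6286, -0.1547, 0.2441]
tool_rot: [2.056, 2.369, 0.005]
ft_force: [0.5, -0.9, -1.4]
grip_width: 0.007
```

```bash
python3 -c "
from h import *
from bench import get_image
import cv2
st()
cv2.imwrite('pics/t4.png',cv2.resize(get_image('top')[95:265,195:445,::-1],None,fx=3.2,fy=3.2,interpolation=cv2.INTER_CUBIC))
cv2.imwrite('pics/s4.png',cv2.resize(get_image('scene')[145:295,195:415,::-1],None,fx=3.6,fy=3.6,interpolation=cv2.INTER_CUBIC))
"
```

```text
t 7.7 pos [ 0.6286 -0.1547  0.2441] base [ 1.000e-04 -2.364e-01] jaw(base deg) -0.1 F [ 0.5 -0.9 -1.4] Fb [ 0.4 -1. ] q7 0.49 g 0.007
```

View pics/t4.png

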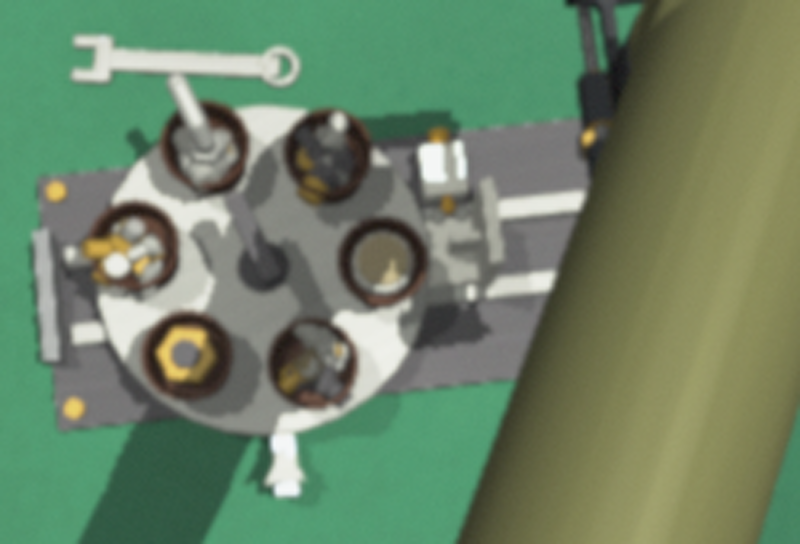

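View pics/s4.png

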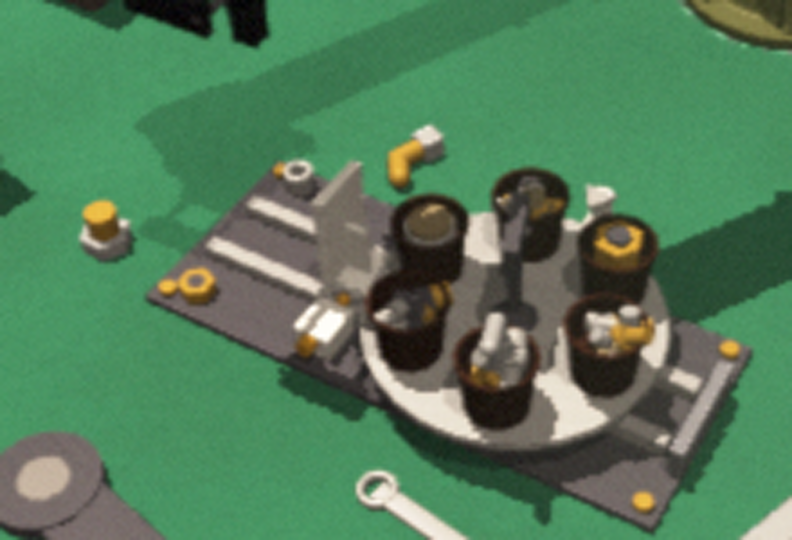

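```bash
python3 -c "
from h import *
pots([(205,147),(328,155),(382,262),(314,363),(188,355),(133,247)])
for p in((478,183),(489,182),(495,262),(505,260)): print(w2b(ray('top',*p,.125,Z)))
for p in((420,432),(590,205)):pass
print('pointer',w2b(ray('top',285,478,.057,Z)))
print('bar',[w2b(ray('top',*p,.16,Z)) for p in((230,198),(247,192),(286,273),(265,283))])
"
```

```text
axis [-0.0005 -0.0009] carriage 0.0991 r [0.087 0.087 0.087 0.087 0.087 0.089] ang [  19.9  -40.8 -100.4 -159.6  139.4   80.1]
[ 0.02781363 -0.15928563]
[ 0.02764052 -0.1670095 ]
[-0.02919697 -0.16376156]
[-0.02860103 -0.17082612]
pointer [-1.56911064e-01 -1.53335771e-04]
bar [array([0.02814339, 0.01116543]), array([ 0.0309321 , -0.00055641]), array([-0.02693598, -0.02050533]), array([-0.03203047, -0.00594504])]
```

```bash
python3 -c "
from h import *
rel([*b2w(0,0),.24],-70.2)"
```

```text
shift [2.356e-01 2.000e-04 1.500e-03] rot [ 2.200e-03 -1.100e-03  1.223e+00]
```

Call:
carry_out([
  {"tx": 0.03,"ty": 0,"tz": 0,"rx": 0,"ry": 0,"rz": 0.13,"jaw": 0.5},
  {"tx": 0.06,"ty": 0,"tz": 0,"rx": 0,"ry": 0,"rz": 0.26,"jaw": 0.5},
  {"tx": 0.09,"ty": 0,"tz": 0,"rx": 0,"ry": 0,"rz": 0.39,"jaw": 0.5},
  {"tx": 0.12,"ty": 0,"tz": 0,"rx": 0,"ry": 0,"rz": 0.52,"jaw": 0.5},
  {"tx": 0.15,"ty": 0,"tz": 0,"rx": 0,"ry": 0,"rz": 0.65,"jaw": 0.5},
  {"tx": 0.18,"ty": 0,"tz": 0,"rx": 0,"ry": 0,"rz": 0.78,"jaw": 0.5},
  {"tx": 0.205,"ty": 0,"tz": 0,"rx": 0,"ry": 0,"rz": 0.91,"jaw": 0.5},
  {"tx": 0.225,"ty": 0,"tz": 0,"rx": 0,"ry": 0,"rz": 1.04,"jaw": 0.5},
  {"tx": 0.2355,"ty": 0,"tz": 0,"rx": 0,"ry": 0,"rz": 1.15,"jaw": 0.5},
  {"tx": 0.2355,"ty": 0,"tz": 0,"rx": 0,"ry": 0,"rz": 1.223,"jaw": 0.5},
  {"tx": 0.2355,"ty": 0,"tz": 0,"rx": 0,"ry": 0,"rz": 1.223,"jaw": 0.5},
])

```text
time: 9.18
position: [0.5928, 0.0799, 0.2387]
tool_rot: [3.047, 0.764, -0.005]
ft_force: [0.2, 0.3, 0.5]
grip_width: 0.5
```

```bash
python3 -c "
from h import *
from bench import get_image
import cv2
st();rel([*b2w(0,0),.129],-70.2)
cv2.imwrite('pics/w5.png',get_image('wrist')[:,:,::-1])
cv2.imwrite('pics/s5.png',cv2.resize(get_image('scene')[105:295,195:415,::-1],None,fx=3,fy=3,interpolation=cv2.INTER_CUBIC))
"
```

```text
t 9.175 pos [0.5928 0.0799 0.2387] base [-0.0017  0.0009] jaw(base deg) -70.1 F [0.2 0.3 0.5] Fb [0.2 0.3] q7 -1.13 g 0.5
shift [0.0016 0.0014 0.1096] rot [-0.0005  0.0029  0.0015]
```

View pics/w5.png

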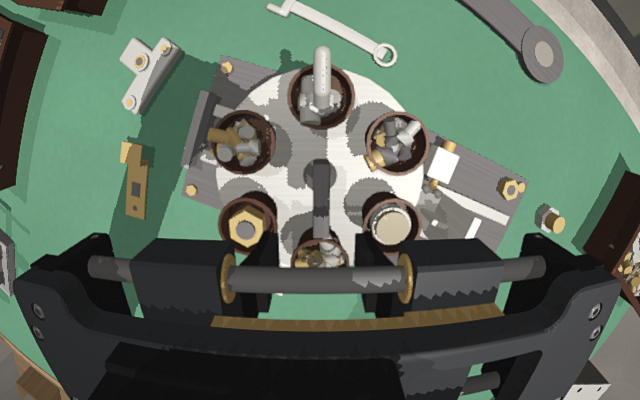

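View pics/s5.png

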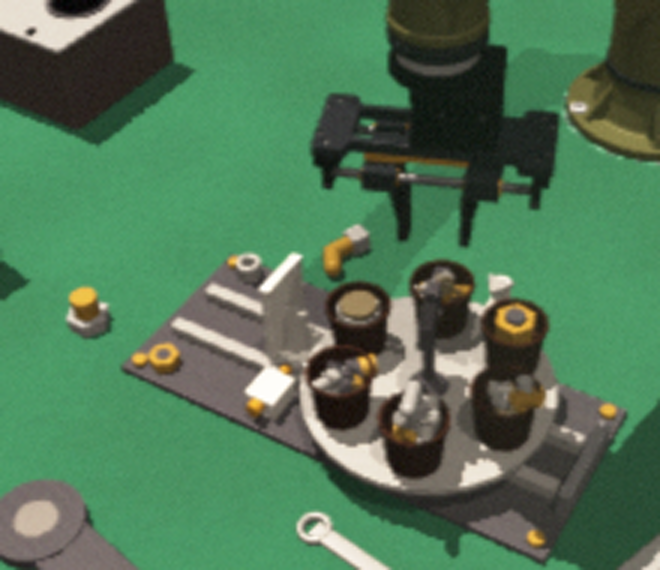

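Call:
carry_out([
  {"tx": 0.001,"ty": 0.001,"tz": 0.03,"rx": 0,"ry": 0,"rz": 0,"jaw": 0.5},
  {"tx": 0.001,"ty": 0.001,"tz": 0.06,"rx": 0,"ry": 0,"rz": 0,"jaw": 0.5},
  {"tx": 0.001,"ty": 0.001,"tz": 0.085,"rx": 0,"ry": 0,"rz": 0,"jaw": 0.5},
  {"tx": 0.001,"ty": 0.001,"tz": 0.1,"rx": 0,"ry": 0,"rz": 0,"jaw": 0.5},
  {"tx": 0.001,"ty": 0.001,"tz": 0.11,"rx": 0,"ry": 0,"rz": 0,"jaw": 0.5},
  {"tx": 0.001,"ty": 0.001,"tz": 0.11,"rx": 0,"ry": 0,"rz": 0,"jaw": 0.5},
])

```text
time: 10.02
position: [0.5949, 0.0793, 0.1303]
tool_rot: [3.048, 0.762, -0.001]
ft_force: [-0.0, 0.3, 0.4]
grip_width: 0.5
```

Call:
carry_out([
  {"tx": 0,"ty": 0,"tz": 0,"rx": 0,"ry": 0,"rz": 0,"jaw": 0.1},
  {"tx": 0,"ty": 0,"tz": 0,"rx": 0,"ry": 0,"rz": 0,"jaw": 0.1},
  {"tx": 0,"ty": 0,"tz": 0,"rx": 0,"ry": 0,"rz": 0,"jaw": 0.0},
  {"tx": 0,"ty": 0,"tz": 0,"rx": 0,"ry": 0,"rz": 0,"jaw": 0.0},
  {"tx": 0,"ty": 0,"tz": 0,"rx": 0,"ry": 0,"rz": 0,"jaw": 0.0},
  {"tx": 0,"ty": 0,"tz": 0,"rx": 0,"ry": 0,"rz": 0,"jaw": 0.0},
], grip_force=20)

```text
time: 10.78
position: [0.5961, 0.0788, 0.1311]
tool_rot: [3.047, 0.761, 0.003]
ft_force: [4.2, -2.3, 0.2]
grip_width: 0.155
```

```bash
python3 -c "
from h import *
st();rel([*b2w(0,0),.129],90)
"
```

```text
t 10.775 pos [0.5961 0.0788 0.1311] base [ 0.0014 -0.0007] jaw(base deg) -70.2 F [ 4.2 -2.3  0.2] Fb [ 3.8 -2.9] q7 -1.08 g 0.155
shift [-0.0011 -0.0012  0.0021] rot [ 2.9000e-03  1.8000e-03 -2.7963e+00]
```

Call:
carry_out([
  {"tx": 0,"ty": 0,"tz": 0,"rx": 0,"ry": 0,"rz": -0.08,"jaw": 0},
  {"tx": 0,"ty": 0,"tz": 0,"rx": 0,"ry": 0,"rz": -0.2,"jaw": 0},
  {"tx": 0,"ty": 0,"tz": 0,"rx": 0,"ry": 0,"rz": -0.32,"jaw": 0},
  {"tx": 0,"ty": 0,"tz": 0,"rx": 0,"ry": 0,"rz": -0.44,"jaw": 0},
  {"tx": 0,"ty": 0,"tz": 0,"rx": 0,"ry": 0,"rz": -0.56,"jaw": 0},
  {"tx": 0,"ty": 0,"tz": 0,"rx": 0,"ry": 0,"rz": -0.68,"jaw": 0},
  {"tx": 0,"ty": 0,"tz": 0,"rx": 0,"ry": 0,"rz": -0.8,"jaw": 0},
  {"tx": 0,"ty": 0,"tz": 0,"rx": 0,"ry": 0,"rz": -0.92,"jaw": 0},
  {"tx": 0,"ty": 0,"tz": 0,"rx": 0,"ry": 0,"rz": -1.04,"jaw": 0},
  {"tx": 0,"ty": 0,"tz": 0,"rx": 0,"ry": 0,"rz": -1.16,"jaw": 0},
  {"tx": 0,"ty": 0,"tz": 0,"rx": 0,"ry": 0,"rz": -1.25,"jaw": 0},
  {"tx": 0,"ty": 0,"tz": 0,"rx": 0,"ry": 0,"rz": -1.25,"jaw": 0},
])

```text
time: 12.28
position: [0.5979, 0.0781, 0.1311]
tool_rot: [2.023, 2.396, 0.005]
ft_force: [9.8, -3.4, -4.3]
grip_width: 0.162
```

```bash
python3 -c "
from h import *
from bench import get_image
import cv2
st();rel([*b2w(0,0),.129],90)
cv2.imwrite('pics/w6.png',get_image('wrist')[:,:,::-1])
"
```

```text
t 12.275 pos [0.5979 0.0781 0.1311] base [ 0.003  -0.0017] jaw(base deg) 1.4 F [ 9.8 -3.4 -4.3] Fb [ 9.2 -4.8] q7 0.11 g 0.162
shift [ 0.0017 -0.003   0.002 ] rot [ 0.0028  0.0064 -1.546 ]
```

View pics/w6.png

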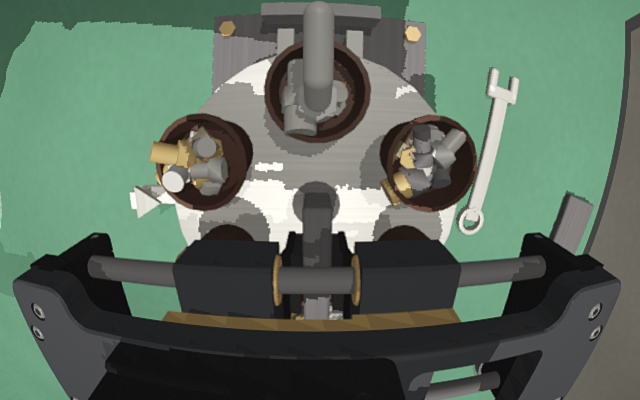

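Call:
carry_out([
  {"tx": -0.001,"ty": 0.002,"tz": 0,"rx": 0,"ry": 0,"rz": -0.08,"jaw": 0},
  {"tx": -0.002,"ty": 0.004,"tz": 0,"rx": 0,"ry": 0,"rz": -0.2,"jaw": 0},
  {"tx": -0.002,"ty": 0.004,"tz": 0,"rx": 0,"ry": 0,"rz": -0.32,"jaw": 0},
  {"tx": -0.002,"ty": 0.004,"tz": 0,"rx": 0,"ry": 0,"rz": -0.44,"jaw": 0},
  {"tx": -0.002,"ty": 0.004,"tz": 0,"rx": 0,"ry": 0,"rz": -0.56,"jaw": 0},
  {"tx": -0.002,"ty": 0.004,"tz": 0,"rx": 0,"ry": 0,"rz": -0.68,"jaw": 0},
  {"tx": -0.002,"ty": 0.004,"tz": 0,"rx": 0,"ry": 0,"rz": -0.8,"jaw": 0},
  {"tx": -0.002,"ty": 0.004,"tz": 0,"rx": 0,"ry": 0,"rz": -0.92,"jaw": 0},
  {"tx": -0.002,"ty": 0.004,"tz": 0,"rx": 0,"ry": 0,"rz": -1.04,"jaw": 0},
  {"tx": -0.002,"ty": 0.004,"tz": 0,"rx": 0,"ry": 0,"rz": -1.16,"jaw": 0},
  {"tx": -0.002,"ty": 0.004,"tz": 0,"rx": 0,"ry": 0,"rz": -1.28,"jaw": 0},
  {"tx": -0.002,"ty": 0.004,"tz": 0,"rx": 0,"ry": 0,"rz": -1.28,"jaw": 0},
])

```text
time: 13.82
position: [0.5993, 0.0794, 0.131]
tool_rot: [0.192, 3.136, 0.002]
ft_force: [0.7, 0.9, 2.2]
grip_width: 0.161
```

```bash
python3 -c "
from h import *
from bench import get_image
import cv2
st();rel([*b2w(0,0),.129],90)
cv2.imwrite('pics/w7.png',get_image('wrist')[:,:,::-1])
"
```

```text
t 13.825 pos [0.5993 0.0794 0.131 ] base [ 0.0047 -0.0006] jaw(base deg) 74.8 F [0.7 0.9 2.2] Fb [0.8 0.7] q7 1.35 g 0.161
shift [ 0.0047 -0.0006  0.002 ] rot [ 1.600e-03  2.000e-04 -2.662e-01]
```

View pics/w7.png

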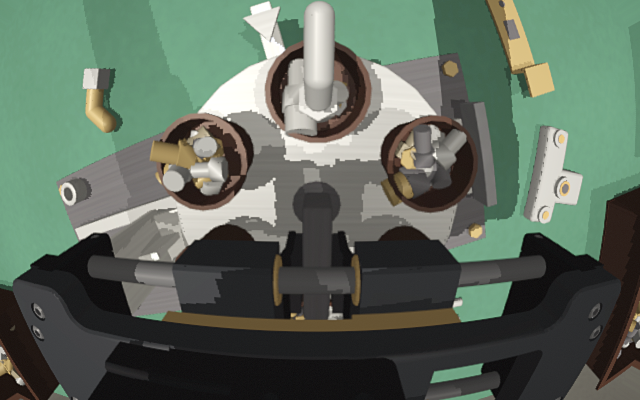

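Call:
carry_out([
  {"tx": 0,"ty": 0,"tz": 0,"rx": 0,"ry": 0,"rz": -0.08,"jaw": 0},
  {"tx": 0,"ty": 0,"tz": 0,"rx": 0,"ry": 0,"rz": -0.16,"jaw": 0},
  {"tx": 0,"ty": 0,"tz": 0,"rx": 0,"ry": 0,"rz": -0.23,"jaw": 0},
  {"tx": 0,"ty": 0,"tz": 0,"rx": 0,"ry": 0,"rz": -0.265,"jaw": 0},
  {"tx": 0,"ty": 0,"tz": 0,"rx": 0,"ry": 0,"rz": -0.265,"jaw": 0},
  {"tx": 0,"ty": 0,"tz": 0,"rx": 0,"ry": 0,"rz": -0.265,"jaw": 0},
  {"tx": 0,"ty": 0,"tz": 0,"rx": 0,"ry": 0,"rz": -0.265,"jaw": 0},
])

```text
time: 14.75
position: [0.5994, 0.0789, 0.1309]
tool_rot: [-0.224, 3.133, 0.002]
ft_force: [0.2, 3.5, 4.9]
grip_width: 0.157
```

```bash
python3 -c "
from h import *
from bench import get_image
import cv2
st()
cv2.imwrite('pics/w8.png',get_image('wrist')[:,:,::-1])
cv2.imwrite('pics/t8.png',cv2.resize(get_image('top')[95:265,195:445,::-1],None,fx=3.2,fy=3.2,interpolation=cv2.INTER_CUBIC))
cv2.imwrite('pics/s8.png',cv2.resize(get_image('scene')[105:295,195:415,::-1],None,fx=3,fy=3,interpolation=cv2.INTER_CUBIC))
"
```

```text
t 14.75 pos [0.5994 0.0789 0.1309] base [ 0.0047 -0.001 ] jaw(base deg) 89.9 F [0.2 3.5 4.9] Fb [0.7 3.4] q7 1.6 g 0.157
```

View pics/w8.png

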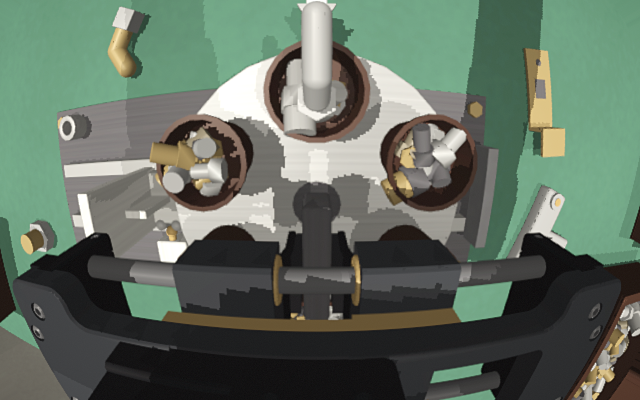

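View pics/t8.png

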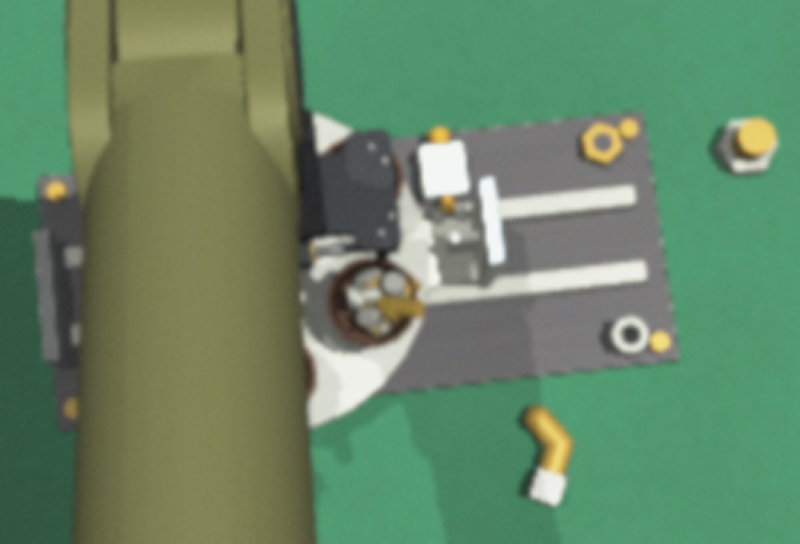

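View pics/s8.png

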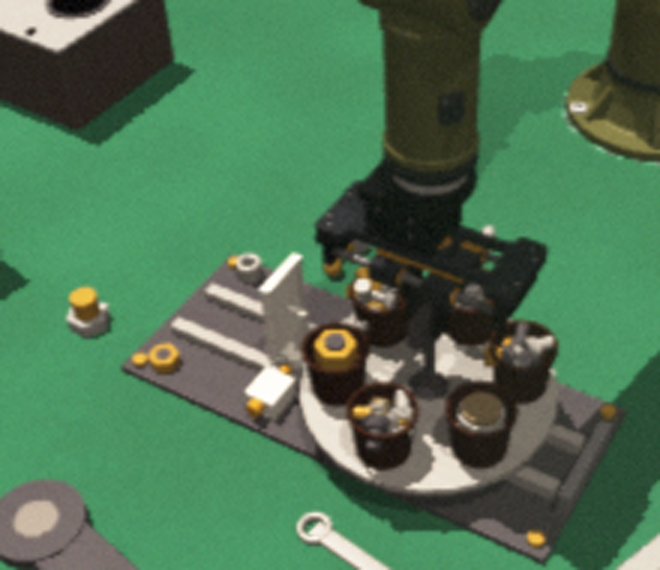

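```bash
python3 -c "
from h import *
c=camera_info('wrist')
def wr(u,v,z):
    K=c['intrinsics'];x=(u-K[0,2])/K[0,0];y=(v-K[1,2])/K[1,1];r=np.hypot(x,y)
    d=c['R'].T@np.array([x/r*np.sin(r),y/r*np.sin(r),np.cos(r)]);o=-c['R'].T@c['t'];return w2b(o+d*(z-o[2])/d[2])
print('tubepot',wr(317,90,.105),'pointer',wr(318,4,.057),'pots',wr(198,161,.105),wr(430,161,.105))
print('col base',wr(318,203,.0),'bush',wr(68,127,.022))
P=w2b(ray('top',373,303,.105,Z));print('pot top view',P,np.degrees(np.arctan2(P[1],P[0])))
for p in((480,179),(494,177),(490,264),(504,262)): print(w2b(ray('top',*p,.125,Z)))
st()"
```

```text
tubepot [-0.08396499 -0.00082988] pointer [-0.15622977  0.00021564] pots [-0.04192744 -0.07750541] [-0.04156949  0.07171259]
col base [0.01842169 0.00041486] bush [-0.07560903 -0.27548716]
pot top view [-0.04467846 -0.07712316] -120.08427617661717
[ 0.03049606 -0.16104226]
[ 0.0307936  -0.17094601]
[-0.03019297 -0.1601394 ]
[-0.0299179  -0.16995292]
t 14.9 pos [0.5994 0.079  0.131 ] base [ 0.0047 -0.001 ] jaw(base deg) 89.9 F [1.2 3.  4.9] Fb [1.6 2.7] q7 1.6 g 0.164
```

Call:
carry_out([
  {"tx": 0,"ty": 0,"tz": 0,"rx": 0,"ry": 0,"rz": 0,"jaw": 0},
  {"tx": 0,"ty": 0,"tz": 0,"rx": 0,"ry": 0,"rz": 0,"jaw": 0},
  {"tx": 0,"ty": 0,"tz": 0,"rx": 0,"ry": 0,"rz": 0,"jaw": 0},
  {"tx": 0,"ty": 0,"tz": 0,"rx": 0,"ry": 0,"rz": 0,"jaw": 0},
])

```text
time: 15.4
position: [0.5994, 0.079, 0.131]
tool_rot: [-0.224, 3.133, 0.002]
ft_force: [0.8, 4.8, 6.2]
grip_width: 0.156
```

```bash
python3 -c "
from h import *
st();print(abs(ctrl.get_state()['qd']).max());ctrl.close_job()"
```

```text
t 15.4 pos [0.5994 0.079  0.131 ] base [ 0.0047 -0.001 ] jaw(base deg) 89.9 F [0.8 4.8 6.2] Fb [1.5 4.7] q7 1.6 g 0.156
0.0013424083489856997
the job is handed in; nothing more can be done
```

I pushed the carriage home with the closed fingers on the push plate. I then gripped the T-bar, turned the turntable about 160° so the tube pot faces the pointer, and handed the job in at 15.4 s still holding it. `close_job` gives no verdict, so these are my own last checks:

- **Carriage:** about 0.0995 m, from the push plate seen in the top camera after the turn. Before the turn, the pots gave 0.099 m.
- **Tube pot:** about 1 mm sideways of the pointer line in the wrist view. In the top view a visible pot stood at −120.1°, where −120° is exact.
- **Hold:** grip set to 20 N, with the fingers stopped at about 13.6 mm on the 14 mm bar. The arm was still (joint speeds at most 0.0013 rad/s).
- **Loose parts:** none looked moved in the views where I could see them. I did not measure each one.

Two readings differed from what I expected:

- **Push over the ball:** the wrist showed about 22 N, where 8 to 11 N was stated. It dropped to 1 N once the ball clicked over.
- **Turntable axis:** the arm's reading at the end put the axis about 5 mm further in x than the cameras did. I shifted the grip partway through the turn to ease the side force, which ended at about 5 N sideways and 6 N vertical.

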